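# Clear the glass jar and wind the haircut timer

### The arm

A 6-joint arm with a two-finger parallel gripper is mounted at the origin on the work surface. World frame = base frame: x ahead of the robot, y to its left, z up, the work surface at z = 0. Lengths are in m, angles in rad, forces in N, time in s.
With the tool pointing down it reaches from about 0.325 to 0.9 m from the base axis. Payload 6.1 kg.
Tool frame: the origin (TCP) lies midway between the tips of the shut fingers; the grasp point (between the pads) lies 19 mm behind it; z points along the fingers, y is the line along which they close (so a half turn about z gives the same grasp; the last joint's range is limited). The gripper opens to 87 mm and grips with 3 to 60 N. Pads are 19 mm wide; open, the fingers measure 117 mm over their backs; the gripper's body (75 mm by 190 mm) begins 51 mm behind the grasp point.
Start: joints at [-1.347, 0.22, 1.526, -0, 1.395, -0.126], TCP at [0.214, -0.587, 0.183] pointing down, gripper open.
Joint ranges: [-2.98, 2.98], [-0.91, 2.08], [0.09, 2.57], [-1.24, 4.39], [0.2, 2.65], [-2.68, 2.68]. Speed limits (rad/s): [2.57, 2.57, 3.01, 3.14, 3.14, 3.14].

### API

Orientations are given as [roll, pitch, yaw] about the fixed x, y, z axes, in that order (R = Rz(yaw) Ry(pitch) Rx(roll)).
In Python, from rig import robot, camera, spot_in, pinpoint gives the robot as it stands.
- The arm moves only by the shell command python3 -m handwheel 'ROWS' [FORCE]. ROWS is JSON, one flat list of numbers, 7 for each row, row after row: the closure, from -1 (fully open) to 1 (shut), then the shift along the tool's x, y, z each as a share of 10 cm, from -1 to 1, then the turn, a rotation vector about the tool's x, y, z each as a share of pi/2 rad, from -1 to 1. In form: [fingers, x, y, z, ax, ay, az, fingers, x, y, z, ax, ay, az, ...]. A call has 1 to 8 rows; each row shifts and turns the commanded pose from where the row before left it, along the tool's axes as they then stand; what a row does not reach is not made up. A row lasts 1/10 s, in which the tool goes at most 50 mm and 8.59 degrees, less where a joint would pass 70% of its speed; a pose out of reach is approached as far as the arm can. A call with a number of a shift or a turn outside -1 to 1 is refused whole. A call with a gripper value outside its range is refused whole. The fingers move at their own pace and stop on an object; FORCE is the grip in N (left out, the last holds). Time passes only in rows, so rows that do not move let the fingers close. It gives the time, the measured TCP pose, the force, the opening and the grip force at its end, in the units of the state.
- robot.get_state(): the state, without advancing time (a new reading comes with each control period).
- camera(name): name is "side" or "top" or "wrist"; returns a dict with "img" (420x560x3 uint8, red, green, blue), "K" (3x3 intrinsics, pixels), "world_from_camera" (4x4, takes a point from camera to world coordinates). Camera axes: x right, y down, z forward; pixel columns grow to the right and rows downward; lengths in m; the calibration is good to about 2 mm. A picture is of the moment at which its call begins. There is no depth.
- robot.close_job(): hands the job in; it is judged then, once.
Trained networks look in a picture, given as the dict that the camera call returned (one of the last four; its "shot" number tells which), for a name from the list of things; names that differ only in an ending like _2 or _b are one class to them, and where a whole thing is asked for, a point or a joint stands for the part that bears it (a point fixed in the world has none). Each returns a list of dicts, best first, with "score" (0 to 1); they miss things now and then, are a little off and sometimes report something else, mostly with a low value. They report only what shows in the picture. A call takes as long as a camera call.
- spot_in(label, picture): "bbox" ([left, top, right, bottom] in pixels, round what is visible of it).
- pinpoint(label, picture): "point" ([column, row] in pixels: a listed point, or the origin of a listed thing).
The state is a dict: "t": time; "joint_pos": joint angles; "dq": joint speeds; "tau": joint torques, N m; "eef_pos": TCP position; "eef_rot": TCP orientation; "contact_force": force on the tool from outside, world axes, zero at the start; "wrist_torque": the same for the moment, N m; "opening": finger opening in m; "grip_force": force on a finger pad.
Only numpy, scipy, OpenCV 4.12 (cv2) and the standard library are available. Lean on these libraries where they do the work, as an engineer would, in place of code of your own. Each camera call takes 0.05 s, during which the arm holds its last target. There are 200 camera calls.

### The job

The empty glass jar has been left right in front of the wind-up haircut timer, in the way of its key: lift it away and stand it on the round cork coaster, without dropping it or tipping it over. Then wind the timer's winged key clockwise all the way to its stop, and let go. Leave the comb and the trimmer where they lie.

Things in the scene. Friction and masses are not known exactly. Their poses are not given: they have to be found in the camera images.
- jar: Empty open clear glass jar, a plain straight cylinder 62 mm in diameter and 130 mm tall, 4 mm wall, about 0.25 kg. Origin at the centre of its underside, z up. At the start it stands 20 to 35 mm in front of the timer's foot.
- coaster: Round cork coaster, 100 mm in diameter, 8 mm thick, fixed to the table. Origin at the centre of its underside (its top is 8 mm higher). It lies to the left or the right; on the other side lies a square cork dish (100 mm, raised rim), which is not the coaster.
- timer: Wind-up timer, fixed: a white drum 112 mm in diameter leaning back on a dark steel foot 130 (x) x 120 x 10 mm; 110 mm high. Origin at the centre of the foot's underside, z up, front is -x. The round dial faces front and up: its normal, 35 degrees (0.61 rad) from vertical, is (-0.573, 0, 0.820) in this frame; the dial's centre is (-0.013, 0, 0.079).
- key_grip (a point): Grip point of the timer's black key: a flat wing 64 mm long, 12 mm thick, standing 8 to 38 mm off the dial on a hub 20 mm in diameter. The point is on the turning axis, 28 mm off the dial. z: turning axis, outwards (the dial's normal); x: along the wing to the end with the white line; y: across its thickness. Turns with the key.
- key (a joint): Angle of the key, rad: 0 run down, 6.0 the fixed stop (fully wound, nearly a full turn); grows as it is turned clockwise, looking onto the dial. Starts at 0 to 0.5. The spring resists more as it is wound (0.12 to 0.22 N m) but a brake holds the key where it is left, so it can be let go and taken again.
- comb: Blue comb 180 x 34 x 6 mm lying on the table to the right of the timer. Origin at the centre of its underside, x along it.
- trimmer: Steel edge trimmer 150 x 40 x 30 mm lying on the table to the left of the timer. Origin at its underside near the middle, x along it.

How it is judged:
By the outcome, as a careful person would: the job done as asked, in the order asked, and still so for the second after the job is handed in, with the robot touching nothing.
It also fails if it takes over 72 s, if anything falls off the work surface, if the arm or the gripper's body presses on something with over 40 N, if the wrist force passes 120 N, or if a joint passes its speed limit or range.

## Working session

There is one attempt and no reset: what is moved stays moved. The work goes in short steps, Python scripts to look and compute and a shell command to move; the robot and the scene stay as the last step left them, time stands still between calls to the robot, and variables do not carry over. Pictures are saved under pics/ and viewed, at most 10 in all, crops included, and the job is handed in when it is done.

```bash
mkdir -p pics; ls; cat > h.py <<'E'
import numpy as np, cv2
from scipy.spatial.transform import Rotation as R
from rig import robot, camera, spot_in, pinpoint
def ray(c,p):
    T=np.array(c["world_from_camera"]); d=np.linalg.inv(c["K"])@[p[0],p[1],1]
    return T[:3,3], T[:3,:3]@d/np.linalg.norm(d)
def tri(rs):
    A=sum(np.eye(3)-np.outer(d,d) for o,d in rs); b=sum((np.eye(3)-np.outer(d,d))@o for o,d in rs)
    x=np.linalg.solve(A,b); return x,[round(1000*np.linalg.norm(np.cross(x-o,d)),1) for o,d in rs]
def onz(r,z): o,d=r; return o+d*(z-o[2])/d[2]
def proj(c,X):
    T=np.linalg.inv(np.array(c["world_from_camera"])); p=c["K"]@(T[:3,:3]@X+T[:3,3]); return p[:2]/p[2]
def save(c,n): cv2.imwrite("pics/"+n,np.ascontiguousarray(c["img"][:,:,::-1]))
E
python3 - <<'E'
from h import *
np.set_printoptions(precision=4,suppress=True)
C={n:camera(n) for n in("side","top")}
for n in C: save(C[n],n+"0.png")
for l in ["jar","coaster","timer","key_grip","comb","trimmer"]:
    rs=[]
    for n in C:
        p=pinpoint(l,C[n]); b=spot_in(l,C[n])
        print(l,n,[(q["point"],round(q["score"],2)) for q in p[:2]],[(q["bbox"],round(q["score"],2)) for q in b[:1]])
        if p: rs.append(ray(C[n],p[0]["point"])); print("  z0",onz(rs[-1],0))
    if len(rs)==2: print("  ",*tri(rs))
print(robot.get_state())
cv2.imwrite("pics/both0.png",cv2.resize(np.hstack([C["side"]["img"],C["top"]["img"]])[:,:,::-1],(800,300)))
E
```

```text
pics
jar side [([339.7, 230.7], 0.68), ([307.1, 330.3], 0.58)] [([326.4, 182.5, 355.1, 247.3], 0.91)]
  z0 [ 0.4605 -0.0561  0.    ]
jar top [([288.8, 255.8], 0.58)] [([276.7, 242.3, 305.0, 272.7], 0.83)]
  z0 [ 0.4672 -0.0271  0.    ]
   [ 0.4629 -0.027   0.0227] [np.float64(5.1), np.float64(5.1)]
coaster side [([307.0, 329.1], 0.95)] [([284.0, 309.3, 332.8, 357.5], 0.85)]
  z0 [ 0.4786  0.2698 -0.    ]
coaster top [([171.2, 250.8], 0.63)] [([150.1, 234.5, 188.9, 274.7], 0.83)]
  z0 [0.4841 0.2758 0.    ]
   [0.4811 0.2741 0.0047] [np.float64(3.1), np.float64(3.1)]
timer side [([283.9, 228.6], 0.75)] [([252.6, 187.1, 314.7, 250.7], 0.88)]
  z0 [ 0.5985 -0.0323  0.    ]
timer top [([288.6, 209.9], 0.6)] [([266.5, 182.6, 314.2, 233.7], 0.82)]
  z0 [ 0.586  -0.0284  0.    ]
   [ 0.5914 -0.0272  0.0046] [np.float64(5.8), np.float64(5.8)]
key_grip side [([298.3, 197.8], 0.54)] [([285.3, 186.3, 307.5, 211.5], 0.59)]
  z0 [ 0.5914 -0.1717  0.    ]
key_grip top [([291.0, 215.4], 0.48)] [([280.8, 201.8, 301.4, 226.4], 0.68)]
  z0 [ 0.5716 -0.0344  0.    ]
   [ 0.5637 -0.0307  0.1018] [np.flo
[... 344 characters left out ...]
1, 289.6, 253.4, 327.4], 0.61)]
  z0 [0.6703 0.264  0.    ]
trimmer top [([174.1, 179.8], 0.84)] [([159.6, 149.6, 187.0, 209.4], 0.73)]
  z0 [0.6688 0.2701 0.    ]
   [0.668  0.2687 0.0056] [np.float64(0.1), np.float64(0.1)]
{'t': 1.3, 'joint_pos': array([-1.3471,  0.2204,  1.5265, -0.    ,  1.3947, -0.1261]), 'dq': array([ 0.0003, -0.0016, -0.0013,  0.0016, -0.0005, -0.    ]), 'tau': array([ -0.0003, -49.4567, -38.7704,   0.0699,   0.0469,  -0.    ]), 'eef_pos': array([ 0.2142, -0.5872,  0.1829]), 'eef_rot': array([3.1416, 0.    , 0.3498]), 'contact_force': array([1.0697, 0.5667, 0.0442]), 'wrist_torque': array([-0.0407, -0.011 , -0.0413]), 'grip_force': 0.0, 'opening': 0.08718571971814167}
```

View pics/top0.png

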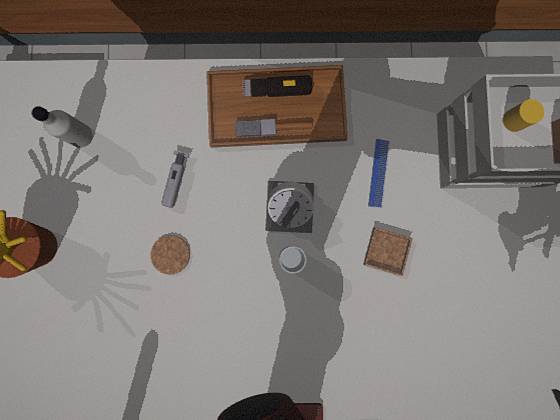

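View pics/side0.png

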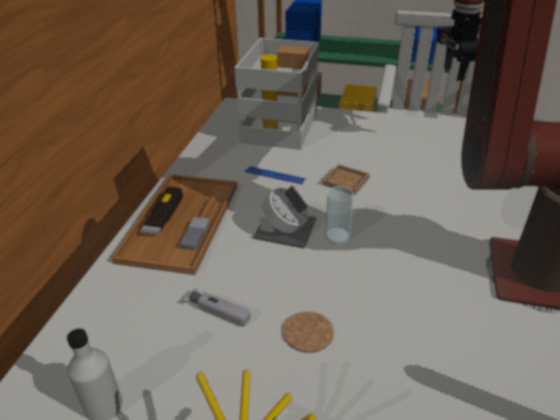

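Top view: the jar is at (291,259), the timer foot at (290,206) and nearly square to the axes. The coaster is at (170,254) and the cork dish at (387,250). The side view agrees. I'll move above the jar and look with the wrist camera.

```bash
cat >> h.py <<'E'
np.set_printoptions(precision=4,suppress=True)
def delta(pos,Rt):
    s=robot.get_state(); Rc=R.from_euler("xyz",s["eef_rot"]); q=Rc.inv()*Rt
    print("t",s["t"],"pos",s["eef_pos"],"shift(tool, x10cm)",Rc.inv().apply(np.array(pos)-s["eef_pos"])*10,"turn(share)",q.as_rotvec()/(np.pi/2))
E
python3 -c "
from h import *
delta([.40,-.03,.30],R.from_euler('xyz',[np.pi,0,0]))
delta([.40,-.03,.30],R.from_euler('xyz',robot.get_state()['eef_rot']))"
```

```text
t 1.3 pos [ 0.2142 -0.5872  0.1829] shift(tool, x10cm) [ 3.655  -4.5972 -1.1706] turn(share) [0.     0.     0.2227]
t 1.3 pos [ 0.2142 -0.5872  0.1829] shift(tool, x10cm) [ 3.655  -4.5972 -1.1706] turn(share) [0. 0. 0.]
```

```bash
python3 -m handwheel '[-1,0.261,-0.328,-0.084,0,0,0,-1,0.261,-0.328,-0.084,0,0,0,-1,0.261,-0.328,-0.084,0,0,0,-1,0.261,-0.328,-0.084,0,0,0,-1,0.261,-0.328,-0.084,0,0,0,-1,0.261,-0.328,-0.084,0,0,0,-1,0.261,-0.328,-0.084,0,0,0]'
python3 -m handwheel '[-1,0.261,-0.328,-0.084,0,0,0,-1,0.261,-0.328,-0.084,0,0,0,-1,0.261,-0.328,-0.084,0,0,0,-1,0.261,-0.328,-0.084,0,0,0,-1,0.261,-0.328,-0.084,0,0,0,-1,0.261,-0.328,-0.084,0,0,0,-1,0.261,-0.328,-0.084,0,0,0]'
python3 -m handwheel '[-1,0,0,0,0,0,0.074,-1,0,0,0,0,0,0.074,-1,0,0,0,0,0,0.074,-1,0,0,0,0,0,0]'
python3 - <<'E'
from h import *
c=camera("wrist"); save(c,"w1.png"); np.save("w1.npy",c["world_from_camera"])
print(c["K"],c["world_from_camera"]); print(robot.get_state()["eef_pos"])
for l in ["jar","timer","key_grip"]: 
    print(l,[(q["point"],round(q["score"],2)) for q in pinpoint(l,c)[:2]],[(q["bbox"],round(q["score"],2)) for q in spot_in(l,c)[:2]])
E
```

```text
t: 2.0
eef_pos: [0.3074, -0.3073, 0.2422]
eef_rot: [3.141, -0.0, 0.349]
contact_force: [0.3, -0.3, 0.0]
opening: 0.0868
grip_force: 0.0
t: 2.7
eef_pos: [0.4003, -0.0288, 0.3013]
eef_rot: [3.141, -0.001, 0.35]
contact_force: [1.0, -0.0, -0.4]
opening: 0.0869
grip_force: 0.0
t: 3.1
eef_pos: [0.4001, -0.0303, 0.3007]
eef_rot: [3.141, -0.0, 0.001]
contact_force: [-0.1, 0.0, 0.4]
opening: 0.0872
grip_force: 0.0
[[312.0781   0.     282.2553]
 [  0.     312.0781 206.9996]
 [  0.       0.       1.    ]] [[-0.0007 -0.9533 -0.3022  0.4831]
 [-1.      0.001  -0.0007 -0.0322]
 [ 0.001   0.3022 -0.9533  0.5036]
 [ 0.      0.      0.      1.    ]]
[ 0.4001 -0.0304  0.3006]
jar [([279.1, 120.1], 0.56)] [([254.9, 99.7, 310.2, 155.1], 0.8)]
timer [([280.4, 27.5], 0.65)] [([234.5, 2.1, 327.7, 79.1], 0.61)]
key_grip [([274.3, 31.7], 0.94), ([282.9, 26.1], 0.53)] [([258.5, 2.7, 297.6, 63.6], 0.7), ([255.9, 96.8, 308.9, 154.2], 0.58)]
```

View pics/w1.png

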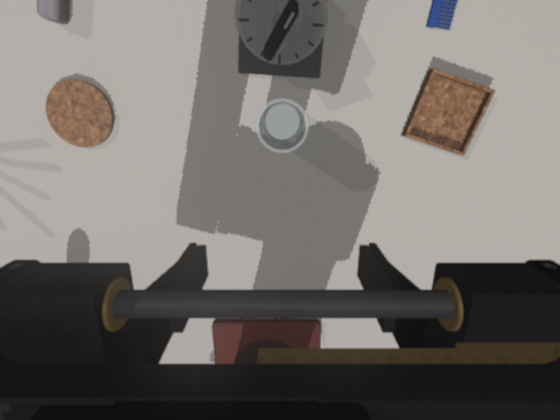

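The wrist view shows the jar rim centred at (282.5,126), and its base near (283,121). The coaster is at (80,113). The foot's front edge runs from (239,76) to (321,77), so the timer yaw is about 0.

```bash
python3 - <<'E'
from h import *
w=camera("wrist");t=camera("top");s=camera("side")
print("rim@.13",onz(ray(w,[282.5,126]),.13),"base@0",onz(ray(w,[282.5,121]),0))
# rim tri: wrist, top
print("rim top@.13",onz(ray(t,[292,258.5]),.13), "tri", *tri([ray(w,[282.5,126]),ray(t,[292,258.5]),ray(s,[340.5,188])]))
print("foot front corners",onz(ray(w,[239,77]),.0),onz(ray(w,[321,77.5]),.0))
R3=[]
for c in (w,t,s):
    p=pinpoint("coaster",c); b=spot_in("coaster",c)
    if p:
        x=np.array(b[0]["bbox"]); m=[(x[0]+x[2])/2,(x[1]+x[3])/2]; print("coaster",p[0]["point"],onz(ray(c,p[0]["point"]),0),x,onz(ray(c,m),.008)); R3.append(ray(c,m))
print(*tri(R3))
E
```

```text
rim@.13 [ 0.4632 -0.0331  0.13  ] base@0 [ 0.4638 -0.0333  0.    ]
rim top@.13 [ 0.4657 -0.0301  0.13  ] tri [ 0.4649 -0.0314  0.1446] [np.float64(2.0), np.float64(2.4), np.float64(0.5)]
foot front corners [0.5272 0.0317 0.    ] [ 0.5265 -0.0909  0.    ]
coaster [81.8, 113.0] [0.4756 0.2766 0.    ] [ 45.1  78.4 114.1 147.1] [0.4761 0.2749 0.008 ]
coaster [307.5, 332.3] [0.476  0.2776 0.    ] [285.6 309.  332.6 354.7] [0.4721 0.2823 0.008 ]
[0.4744 0.278  0.0027] [np.float64(1.6), np.float64(1.6)]
```

```bash
python3 -m handwheel '[-1,0.32,0.01,0,0,0,0,-1,0.32,0.01,0,0,0,0,-1,0,0,0.4,0,0,0,-1,0,0,0.4,0,0,0,-1,0,0,0.2,0,0,0,-1,0,0,0,0,0,0]'
python3 - <<'E'
from h import *
c=camera("wrist"); save(c,"w2.png")
print(robot.get_state()["eef_pos"]); b=spot_in("jar",c); print(b[:1])
E
```

```text
t: 4.5
eef_pos: [0.4615, -0.0318, 0.1967]
eef_rot: [-3.14, 0.007, 0.001]
contact_force: [0.3, 0.7, 0.3]
opening: 0.0869
grip_force: 0.0
[ 0.463  -0.0322  0.1993]
[{'bbox': [245.0, 146.7, 314.8, 233.5], 'score': 0.91}]
```

View pics/w2.png

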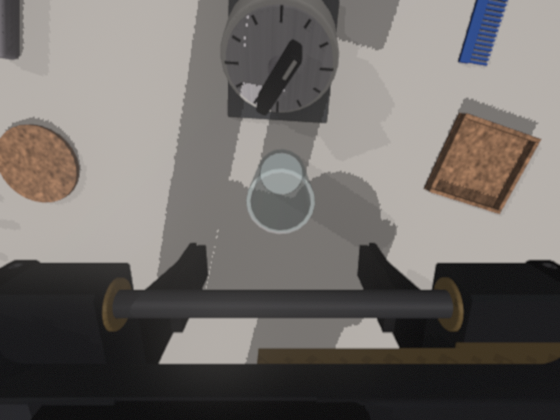

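The rim is at (281,201), midway between the fingers, so I can descend and grip.

```bash
python3 -m handwheel '[-1,0.01,0,0.29,0,0,0,-1,0,0,0.29,0,0,0,-1,0,0,0.29,0,0,0,-1,0,0,0.29,0,0,0,-1,0,0,0,0,0,0]'
python3 -m handwheel '[1,0,0,0,0,0,0,1,0,0,0,0,0,0,1,0,0,0,0,0,0,1,0,0,0,0,0,0,1,0,0,0,0,0,0,1,0,0,0,0,0,0]' 20
```

```text
t: 5.1
eef_pos: [0.4634, -0.0321, 0.0829]
eef_rot: [-3.141, 0.004, 0.001]
contact_force: [-0.6, 0.6, 0.5]
opening: 0.0873
grip_force: 0.0
t: 5.7
eef_pos: [0.4664, -0.0325, 0.086]
eef_rot: [3.141, -0.003, 0.001]
contact_force: [0.3, 1.4, 6.1]
opening: 0.061
grip_force: 20.0
```

```bash
python3 -m handwheel '[1,0,0,-0.1,0,0,0,1,0,0,-0.25,0,0,0,1,0,0,-0.25,0,0,0,1,0,0,-0.2,0,0,0,1,0,0,0,0,0,0]'
python3 -m handwheel '[1,0.01,-0.25,0,0,0,0,1,0.01,-0.4,0,0,0,0,1,0.01,-0.4,0,0,0,0,1,0.01,-0.4,0,0,0,0,1,0.01,-0.4,0,0,0,0,1,0.01,-0.4,0,0,0,0,1,0.01,-0.4,0,0,0,0,1,0.01,-0.25,0,0,0,0]'
python3 -m handwheel '[1,0,-0.15,0,0,0,0,1,0,0,0,0,0,0,1,0,0,0,0,0,0]'
python3 - <<'E'
from h import *
w=camera("wrist");s=camera("side"); save(w,"w3.png"); save(s,"s3.png")
print(robot.get_state()["eef_pos"],robot.get_state()["opening"])
for c in (w,s): print([(q["bbox"],onz(ray(c,[(q["bbox"][0]+q["bbox"][2])/2,(q["bbox"][1]+q["bbox"][3])/2]),.008)) for q in spot_in("coaster",c)[:1]], [(q["point"],q["score"]) for q in pinpoint("jar",c)[:1]])
cv2.imwrite("pics/m3.png",np.hstack([cv2.resize(w["img"],(400,300)),cv2.resize(s["img"][150:400,200:500],(360,300))])[:,:,::-1])
E
```

```text
t: 6.2
eef_pos: [0.467, -0.033, 0.1677]
eef_rot: [3.14, -0.005, 0.001]
contact_force: [0.2, 0.2, -1.7]
opening: 0.0612
grip_force: 20.0
t: 7.0
eef_pos: [0.4713, 0.2598, 0.1628]
eef_rot: [3.141, 0.002, 0.003]
contact_force: [-0.1, -0.1, -1.8]
opening: 0.0615
grip_force: 20.0
t: 7.3
eef_pos: [0.4722, 0.2717, 0.1636]
eef_rot: [3.14, 0.002, 0.001]
contact_force: [0.0, -0.6, -2.3]
opening: 0.0616
grip_force: 20.0
[0.4727 0.2712 0.1641] 0.061319384987780966
[([236.5, 135.3, 316.8, 203.1], array([0.4873, 0.2758, 0.008 ]))] [([278.4, 200.8], 0.64)]
[([285.0, 309.7, 334.1, 353.8], array([0.4713, 0.2818, 0.008 ]))] [([311.2, 301.6], 0.89)]
```

View pics/m3.png

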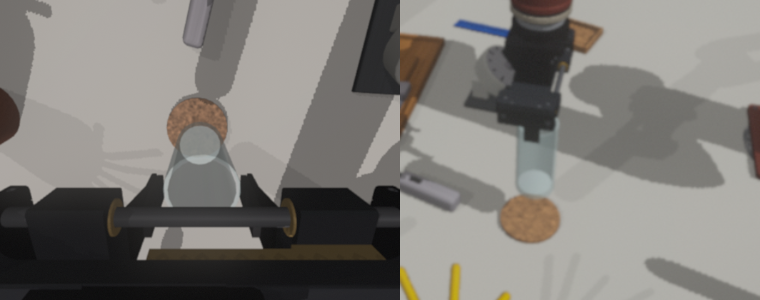

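The jar hangs upright between the pads and the coaster is just below it. I'll centre it, lower it and watch the force.

```bash
python3 -m handwheel '[1,0.03,-0.05,0,0,0,0,1,0,0,0.2,0,0,0,1,0,0,0.2,0,0,0,1,0,0,0.12,0,0,0,1,0,0,0.04,0,0,0,1,0,0,0.04,0,0,0,1,0,0,0,0,0,0]'
python3 -m handwheel '[1,0,0,0.04,0,0,0,1,0,0,0.03,0,0,0,1,0,0,0,0,0,0,1,0,0,0,0,0,0]'
```

```text
t: 8.3
eef_pos: [0.4761, 0.2776, 0.1047]
eef_rot: [-3.141, -0.0, 0.001]
contact_force: [-0.7, 0.3, -2.3]
opening: 0.0614
grip_force: 20.0
t: 8.7
eef_pos: [0.4758, 0.2775, 0.0976]
eef_rot: [-3.142, -0.0, 0.001]
contact_force: [-0.2, -0.9, -2.4]
opening: 0.0615
grip_force: 20.0
```

```bash
python3 -m handwheel '[1,0,0,0.02,0,0,0,1,0,0,0,0,0,0,1,0,0,0,0,0,0]'
python3 -m handwheel '[1,0,0,0.015,0,0,0,1,0,0,0,0,0,0,1,0,0,0,0,0,0]'
```

```text
t: 9.0
eef_pos: [0.4757, 0.2775, 0.0955]
eef_rot: [3.142, 0.0, 0.001]
contact_force: [0.1, -0.5, -3.0]
opening: 0.0613
grip_force: 20.0
t: 9.3
eef_pos: [0.4759, 0.2777, 0.0942]
eef_rot: [-3.141, -0.0, 0.001]
contact_force: [-0.0, 0.8, -0.5]
opening: 0.0613
grip_force: 20.0
```

```bash
python3 -m handwheel '[1,0,0,0.01,0,0,0,1,0,0,0,0,0,0,1,0,0,0,0,0,0]'
python3 -m handwheel '[0.2,0,0,0,0,0,0,-0.2,0,0,0,0,0,0,-1,0,0,0,0,0,0,-1,0,0,0,0,0,0,-1,0,0,0,0,0,0,-1,0,0,0,0,0,0]'
```

```text
t: 9.6
eef_pos: [0.4765, 0.2779, 0.0941]
eef_rot: [-3.141, -0.002, 0.001]
contact_force: [-0.3, 1.1, 5.7]
opening: 0.0611
grip_force: 20.0
t: 10.2
eef_pos: [0.4755, 0.2774, 0.0926]
eef_rot: [3.141, 0.001, 0.001]
contact_force: [0.4, -0.4, -0.4]
opening: 0.0832
grip_force: 0.0
```

```bash
python3 -m handwheel '[-1,0,0,-0.15,0,0,0,-1,0,0,-0.3,0,0,0,-1,0,0,-0.4,0,0,0,-1,0,0,-0.4,0,0,0,-1,0,0,-0.3,0,0,0]'
python3 -m handwheel '[-1,0,0.385,0,0,0,0,-1,0,0.385,0,0,0,0,-1,0,0.385,0,0,0,0,-1,0,0.385,0,0,0,0,-1,0,0.385,0,0,0,0,-1,0,0.385,0,0,0,0,-1,0,0.385,0,0,0,0,-1,0,0.385,0,0,0,0]'
python3 -m handwheel '[-1,0,0,0,0,0.078,0,-1,0,0,0,0,0.078,0,-1,0,0,0,0,0.078,0,-1,0,0,0,0,0.078,0,-1,0,0,0,0,0.078,0,-1,0,0,0,0,0,0,-1,0,0,0,0,0,0]'
python3 - <<'E'
from h import *
w=camera("wrist");s=camera("side");t=camera("top"); save(w,"w4.png"); save(s,"s4.png")
st=robot.get_state(); print(st["eef_pos"],R.from_euler("xyz",st["eef_rot"]).as_matrix(),st["joint_pos"])
rs=[]
for n,c in zip("wst",(w,s,t)):
    p=pinpoint("key_grip",c)
    if p and p[0]["score"]>.3: rs.append(ray(c,p[0]["point"])); print(n,p[0]["point"],p[0]["score"])
    p=pinpoint("jar",c); print(" jar",n,[(q["point"],onz(ray(c,q["point"]),.008)) for q in p[:1]])
if len(rs)>1: print(*tri(rs))
print("expected",proj(w,np.array([.563,-.03,.102])))
cv2.imwrite("pics/m4.png",np.hstack([cv2.resize(w["img"],(440,330)),cv2.resize(s["img"][150:400,200:500],(360,330))])[:,:,::-1])
E
```

```text
t: 10.7
eef_pos: [0.4765, 0.2778, 0.2523]
eef_rot: [-3.14, -0.004, 0.001]
contact_force: [-0.4, 0.2, -0.1]
opening: 0.0869
grip_force: 0.0
t: 11.5
eef_pos: [0.476, -0.032, 0.2494]
eef_rot: [3.141, -0.002, 0.001]
contact_force: [1.7, 0.1, 0.3]
opening: 0.0869
grip_force: 0.0
t: 12.2
eef_pos: [0.4761, -0.0311, 0.25]
eef_rot: [3.14, -0.614, 0.001]
contact_force: [0.6, 0.5, 0.8]
opening: 0.087
grip_force: 0.0
[ 0.4775 -0.0308  0.2505] [[ 0.818   0.0016  0.5752]
 [ 0.0017 -1.      0.0003]
 [ 0.5752  0.0007 -0.818 ]] [-0.4274 -0.8248  2.3498  0.2766  1.064   1.0756]
w [276.7, 189.1] 0.76
 jar w [([63.3, 272.3], array([0.4741, 0.2804, 0.008 ]))]
s [296.2, 198.6] 0.82
 jar s [([308.8, 327.7], array([0.4747, 0.2722, 0.008 ]))]
t [171.1, 254.5] 0.68
 jar t [([165.7, 249.8], array([0.487 , 0.2878, 0.008 ]))]
[0.5102 0.1007 0.2398] [np.float64(129.9), np.float64(44.6), np.float64(112.0)]
expected [279.1743 191.0803]
```

View pics/m4.png

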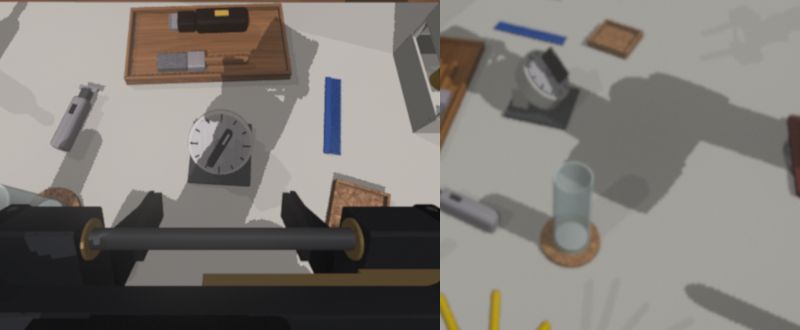

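The jar now stands centred on the coaster. The key's wing runs from about (263,212) to (291,167) in the wrist image. Next I'll measure its angle on its plane.

```bash
cat > key.py <<'E'
from h import *
def key(w,g0=np.array([.563,-.03,.102]),off=.010,dbg=None):
    n=np.array([-.573,0,.82]); u=np.array([.82,0,.573]); v=np.array([0,-1,0])  # u up the dial, v right seen from front
    P0=g0+n*off
    # rectified patch of the wing's top plane, 0.5 mm/px, +-45 mm
    k=np.float32([[-45,-45],[45,-45],[45,45],[-45,45]])
    src=np.float32([proj(w,P0+(a*v-b*u)/1000) for a,b in k])
    H=cv2.getPerspectiveTransform(src,np.float32([[0,0],[179,0],[179,179],[0,179]]))
    im=cv2.warpPerspective(np.ascontiguousarray(w["img"]),H,(180,180)); g=im.max(2)
    g=im.max(2); yy,xx=np.mgrid[:180,:180]; m=((g<50)&(np.hypot(xx-90,yy-90)<80)).astype(np.uint8)
    n_,lab,st,ce=cv2.connectedComponentsWithStats(m); i=1+np.argmax(st[1:,4]); c=(lab==i).astype(np.uint8)
    r=cv2.minAreaRect(np.argwhere(c)[:,::-1].astype(np.float32))
    if dbg: cv2.imwrite(dbg,cv2.resize(np.hstack([im[:,:,::-1],np.repeat(c[:,:,None]*255,3,2)]),(720,360)))
    return r,st[i,4]
E
python3 - <<'E'
from key import *
w=camera("wrist"); r,a=key(w,dbg="pics/k1.png"); print(r,a)
s=camera("side");t=camera("top")
print(tri([ray(w,[276.7,189.1]),ray(s,[296.2,198.6])]))
for c in(s,t): print([(q["point"],q["score"]) for q in pinpoint("key_grip",c)])
E
```

```text
((96.80769348144531, 76.46154022216797), (7.814188003540039, 13.891888618469238), 29.74488067626953) 72
(array([ 0.5656, -0.0258,  0.1019]), [np.float64(1.1), np.float64(1.1)])
[([296.9, 198.9], 0.73)]
[([289.2, 211.4], 0.79)]
```

View pics/k1.png

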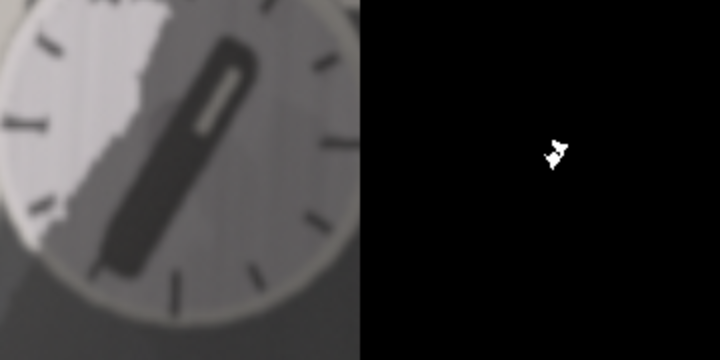

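The rectified crop shows the wing with its white end at (240,40) and its other end at (125,272). The wing points about 29° clockwise from "up the dial". I'll take the grasp at 29−180 = −151°, which leaves the most room for the last joint to wind. Then I'll look again from there for parallax.

```bash
python3 -m handwheel '[-1,-0.15,0,0,0,0,-0.093,-1,0,0,0,0,0,-0.093,-1,0,0,0,0,0,-0.093,-1,0,0,0,0,0,-0.093,-1,0,0,0,0,0,-0.093,-1,0,0,0,0,0,-0.093]'
python3 -m handwheel '[-1,0,0,0,0,0,-0.093,-1,0,0,0,0,0,-0.093,-1,0,0,0,0,0,-0.093,-1,0,0,0,0,0,-0.093,-1,0,0,0,0,0,-0.093,-1,0,0,0,0,0,-0.093]'
python3 -m handwheel '[-1,0,0,0,0,0,-0.093,-1,0,0,0,0,0,-0.093,-1,0,0,0,0,0,-0.093,-1,0,0,0,0,0,-0.093,-1,0,0,0,0,0,-0.093,-1,0,0,0,0,0,-0.093,-1,0,0,0.3,0,0,0,-1,0,0,0.2,0,0,0]'
python3 - <<'E'
from key import *
w=camera("wrist"); w=camera("wrist"); r,a=key(w,dbg="pics/k2.png"); save(w,"w5.png")
st=robot.get_state(); M=R.from_euler("xyz",st["eef_rot"]).as_matrix();print(st["t"],st["eef_pos"],M,st["joint_pos"])
print([(q["point"],q["score"]) for q in pinpoint("key_grip",w)], proj(w,np.array([.563,-.03,.102])))
print(w["world_from_camera"])
E
```

```text
t: 13.5
eef_pos: [0.4638, -0.0305, 0.2395]
eef_rot: [2.644, -0.374, 0.98]
contact_force: [-0.2, 0.6, -0.2]
opening: 0.0871
grip_force: 0.0
t: 14.1
eef_pos: [0.4638, -0.0305, 0.2395]
eef_rot: [2.537, 0.108, 1.726]
contact_force: [0.3, 0.9, 0.0]
opening: 0.0871
grip_force: 0.0
t: 14.9
eef_pos: [0.4932, -0.0307, 0.1983]
eef_rot: [2.81, 0.527, 2.54]
contact_force: [-0.6, -0.2, -0.6]
opening: 0.0869
grip_force: 0.0
15.0 [ 0.4914 -0.0296  0.1952] [[-0.7165  0.4008  0.5709]
 [ 0.4898  0.8718  0.0026]
 [-0.4967  0.2815 -0.821 ]] [-0.4016 -0.7357  2.4072  0.287   0.9219 -1.5712]
[([286.1, 194.4], 0.74)] [286.5336 194.0986]
[[ 0.4026  0.5096  0.7604  0.3169]
 [ 0.8713 -0.4679 -0.1478  0.0085]
 [ 0.2804  0.7221 -0.6324  0.3195]
 [ 0.      0.      0.      1.    ]]
```

View pics/k2.png

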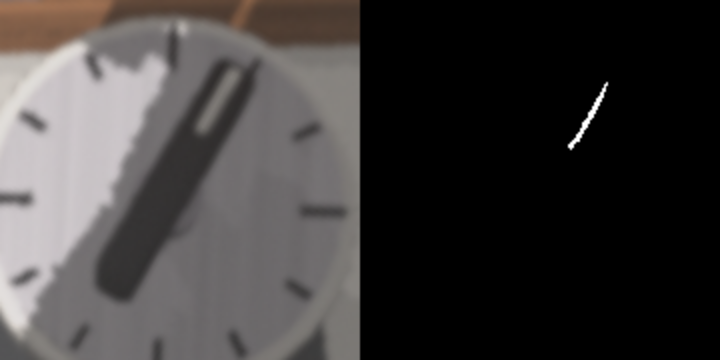

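Between the two views the wing runs at about 27–28°, and its centre is about 2 mm up the dial from the predicted point. The white line's position agrees, so the plane height is right.

```bash
python3 - <<'E'
from h import *
n=np.array([-.573,0,.82]);u=np.array([.82,0,.573])
g=np.array([.563,-.0303,.102])+.002*u
s=robot.get_state(); delta(g-.017*n, R.from_euler("xyz",s["eef_rot"])); 
E
```

```text
t 15.05 pos [ 0.4917 -0.0298  0.1968] shift(tool, x10cm) [-0.0583  0.0237  1.3561] turn(share) [0. 0. 0.]
```

```bash
python3 -m handwheel '[-1,-0.058,0.024,0,0,0,-0.015,-1,0,0,0.3,0,0,0,-1,0,0,0.3,0,0,0,-1,0,0,0.3,0,0,0,-1,0,0,0.15,0,0,0,-1,0,0,0,0,0,0]'
python3 -m handwheel '[-1,0,0,0.15,0,0,0,-1,0,0,0.1,0,0,0,-1,0,0,0.05,0,0,0,-1,0,0,0,0,0,0]'
python3 - <<'E'
from key import *
w=camera("wrist"); save(w,"w6.png"); s=robot.get_state()
n=np.array([-.573,0,.82]);u=np.array([.82,0,.573]); g=np.array([.563,-.0303,.102])+.002*u
delta(g-.017*n, R.from_euler("xyz",s["eef_rot"])); print(s["contact_force"])
E
```

```text
t: 15.65
eef_pos: [0.5581, -0.031, 0.1154]
eef_rot: [2.824, 0.531, 2.568]
contact_force: [-0.6, 0.3, -0.5]
opening: 0.0869
grip_force: 0.0
t: 16.05
eef_pos: [0.5758, -0.0314, 0.0928]
eef_rot: [2.823, 0.534, 2.567]
contact_force: [-0.4, -0.8, 0.2]
opening: 0.0872
grip_force: 0.0
t 16.1 pos [ 0.5758 -0.0314  0.093 ] shift(tool, x10cm) [ 0.0341 -0.006   0.0226] turn(share) [0. 0. 0.]
[ 0.6413  0.0178 -0.0364]
```

View pics/w6.png

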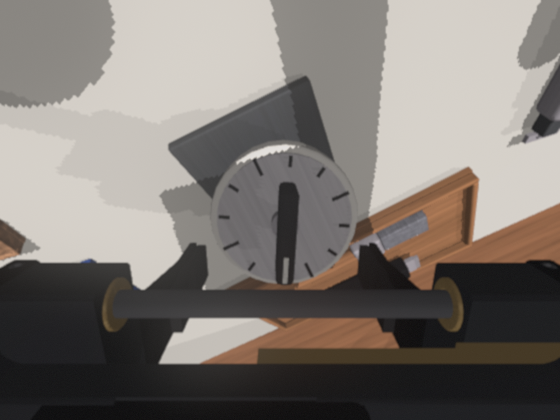

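The wing stands upright in the image at column 287, between the fingers whose middle is at column 283. I'll close on it.

```bash
python3 -m handwheel '[-1,0.03,0,0.02,0,0,0,1,0,0,0,0,0,0,1,0,0,0,0,0,0,1,0,0,0,0,0,0,1,0,0,0,0,0,0,1,0,0,0,0,0,0,1,0,0,0,0,0,0,1,0,0,0,0,0,0]' 30
python3 -m handwheel '[1,0,0,0,0,0,0,1,0,0,0,0,0,0,1,0,0,0,0,0,0,1,0,0,0,0,0,0]' 50
python3 -c "
from h import *
s=robot.get_state();print(s['joint_pos'],s['wrist_torque'],s['eef_pos'])"
```

```text
t: 16.9
eef_pos: [0.5743, -0.0297, 0.0885]
eef_rot: [2.823, 0.533, 2.567]
contact_force: [-0.1, 0.1, -0.5]
opening: 0.0387
grip_force: 0.0
t: 17.3
eef_pos: [0.5743, -0.0297, 0.0885]
eef_rot: [2.823, 0.533, 2.567]
contact_force: [0.6, -0.3, 0.2]
opening: 0.0074
grip_force: 0.0
[-0.307  -0.2705  2.3367  0.3628  0.5135 -1.6564] [ 0.0433  0.2069 -0.0154] [ 0.5743 -0.0297  0.0885]
```

```bash
python3 - <<'E'
from key import *
w=camera("wrist"); s=camera("side"); st=robot.get_state(); print(st["opening"],st["grip_force"],st["eef_pos"])
a=cv2.resize(w["img"][100:340,130:450],(440,330)); b=cv2.resize(s["img"][150:260,230:380],(360,264)); b=np.vstack([b,np.zeros((66,360,3),np.uint8)])
cv2.imwrite("pics/m7.png",np.hstack([a,b])[:,:,::-1])
print([(q["point"],q["score"]) for q in pinpoint("key_grip",s)],proj(s,st["eef_pos"]))
E
```

```text
0.003038059346395075 0.0 [ 0.5743 -0.0297  0.0885]
[([295.2, 196.4], 0.57)] [293.351  201.9616]
```

View pics/m7.png

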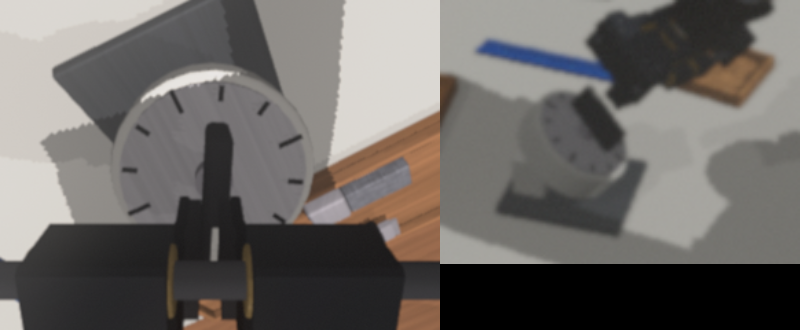

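Opening 3 mm with no grip force means the fingers shut without the wing. The side crop shows the tips near (303,192), right by the wing's upper edge, so they are misplaced. I've used up my picture views, so I'll check this numerically: difference the side images and overlay the projected points.

```bash
python3 - <<'E'
from key import *
s=camera("side"); st=robot.get_state(); M=R.from_euler("xyz",st["eef_rot"]).as_matrix(); print(st["eef_pos"],M[:,2],st["opening"])
n=np.array([-.573,0,.82]);u=np.array([.82,0,.573]);v=np.array([0,-1,0.]); g=np.array([.563,-.0303,.102])+.002*u
a=np.radians(28); wx=np.cos(a)*u+np.sin(a)*v
for nm,X in dict(tcp=st["eef_pos"],grasp=st["eef_pos"]-.019*M[:,2],back51=st["eef_pos"]-.07*M[:,2],grip=g,wtop=g+.01*n+.032*wx,wbot=g+.01*n-.032*wx,wtop_lo=g-.02*n+.032*wx,wbot_lo=g-.02*n-.032*wx,dial=g-.028*n).items(): print(nm,proj(s,X).round(1))
a=s["img"].max(2)[170:215,275:330].astype(int); b=cv2.imread("pics/s4.png").max(2)[170:215,275:330].astype(int)
print("cols 275.. rows 170..  now | before")
for i in range(45): print(170+i,"".join(" .:+#@"[5-min(5,x//25)] for x in a[i]),"|","".join(" .:+#@"[5-min(5,x//25)] for x in b[i]))
E
```

```text
[ 0.5743 -0.0297  0.0885] [ 0.575   0.0006 -0.8181] 0.0009911490111636887
tcp [293.4 202. ]
grasp [297.9 197.3]
back51 [310.5 184.2]
grip [297.4 197.3]
wtop [291.7 184.4]
wbot [308.  205.3]
wtop_lo [284.7 192. ]
wbot_lo [300.7 212.7]
dial [290.8 204.2]
cols 275.. rows 170..  now | before
170                  .:+##############################++++# |                                                        
171                   .+################################++# |                                                        
172                    :+################################## |                                                       .
173                    .++################################# | ....                                                 ..
174   ...               :++################################ | ..........                                          . .
175        ....         .:+##################+############# |   ..........                                       .  .
176          ...        .:++############################+++ |         ...... ...                       
[... 3781 characters left out ...]
         
209 ::::::::::::::::::::++######++:.                        |   .           .:::::++#####+++::                       
210 .::::::::::::::::::::++###+++::.                        |                .:::::++###+++::..                      
211 ..::::::::::::::::::::++#+++:::.                        |                .::::::++#+++::::.                      
212 ..:::::::::::::::::::::++++:::::.                       |                 .::::::++++:::::..                     
213 ...:::::::::::::::::::::::::::::.                       |                 .::::::::::::::::...                   
214 ....::::::::::::::::::::::::::::.                       | .         .      .::::::::::::::::....
```

```bash
python3 - <<'E'
from key import *
w=camera("wrist"); s=camera("side"); st=robot.get_state()
n=np.array([-.573,0,.82]);u=np.array([.82,0,.573]);v=np.array([0,-1,0.]); g=np.array([.563,-.0303,.102])+.002*u
a=np.radians(28); wx=np.cos(a)*u+np.sin(a)*v
for nm,X in dict(tcp=st["eef_pos"],wtop=g+.01*n+.032*wx,wbot=g+.01*n-.032*wx,grip=g).items(): print(nm,proj(w,X).round(1))
T=np.array(w["world_from_camera"]); print("tcp in cam",T[:3,:3].T@(st["eef_pos"]-T[:3,3]))
f=lambda im,r,c,q=25: [print(i,"".join(" .:+#@"[5-min(5,x//q)] for x in im[i,c[0]:c[1]])) for i in range(r[0],r[1],3)]
print("wrist cols 220-350"); f(w["img"].max(2).astype(int),(170,320),(230,340),18)
t=np.array([.4727,.2712,.164]); print("s3 tcp",proj(s,t),"rim",proj(s,t+[0,0,.045]),"base",proj(s,t-[0,0,.085]))
print("s3 cols 290-335"); f(cv2.imread("pics/s3.png").max(2).astype(int),(225,315),(285,335))
E
```

```text
tcp [285.1 231.5]
wtop [284.9 294.6]
wbot [285.2 199.5]
grip [284.9 242.7]
tcp in cam [0.002  0.0171 0.2181]
wrist cols 220-350
170 .                        :+:                               :+:.                                               
173                           .++.                             ...                                                
176                            .:+:.                                                           .++:.              
179                              .++.                                                        .++:.                
182                                .                                                       .:+:                   
185                                                                                                               
188                                                                                                               
191 :.                                                :++++++++++++++:                                            
194 .:++::.                                         
[... 5766 characters left out ...]
                                    
276                                                   
279                                                   
282                                                   
285                                                   
288                                                   
291                                                   
294                                                   
297                                                   
300                                                   
303                                                   
306                                                   
309                                                   
312
```

Working it through: in the wrist image the fingertips show at row 245, where the reported TCP would put them near 218. The side view and the earlier jar picture agree. The real fingertips are about 40 mm short of the reported TCP, so the fingers shut just above the wing. I'll open, advance about 27 mm and try again.

```bash
python3 -m handwheel '[-1,0,0,0,0,0,0,-1,0,0,0,0,0,0,-1,0,0,0,0,0,0,-1,0,0,0,0,0,0,-1,0,0,0,0,0,0,-1,0,0,0,0,0,0,-1,0,0,0,0,0,0]' 20
python3 -m handwheel '[-1,0,0,0.09,0,0,0,-1,0,0,0.09,0,0,0,-1,0,0,0.04,0,0,0,-1,0,0,0,0,0,0,-1,0,0,0,0,0,0]'
python3 -m handwheel '[-1,0,0,0.05,0,0,0,-1,0,0,0,0,0,0,-1,0,0,0,0,0,0]'
```

```text
t: 18.3
eef_pos: [0.5743, -0.0297, 0.0885]
eef_rot: [2.823, 0.533, 2.567]
contact_force: [-0.5, -0.4, -0.4]
opening: 0.0487
grip_force: 0.0
t: 18.8
eef_pos: [0.5868, -0.0296, 0.0705]
eef_rot: [2.823, 0.532, 2.567]
contact_force: [-0.0, 0.7, 0.3]
opening: 0.0842
grip_force: 0.0
t: 19.1
eef_pos: [0.5898, -0.0296, 0.0663]
eef_rot: [2.823, 0.532, 2.567]
contact_force: [-0.8, -0.9, 0.7]
opening: 0.0865
grip_force: 0.0
```

The reported TCP is now inside the drum with no contact force, which confirms the offset. I'll close here.

```bash
python3 -m handwheel '[1,0,0,0,0,0,0,1,0,0,0,0,0,0,1,0,0,0,0,0,0,1,0,0,0,0,0,0,1,0,0,0,0,0,0,1,0,0,0,0,0,0,1,0,0,0,0,0,0,1,0,0,0,0,0,0]' 20
python3 -m handwheel '[1,0,0,0,0,0,0,1,0,0,0,0,0,0,1,0,0,0,0,0,0,1,0,0,0,0,0,0,1,0,0,0,0,0,0]'
```

```text
t: 19.9
eef_pos: [0.5898, -0.0297, 0.0664]
eef_rot: [2.823, 0.533, 2.567]
contact_force: [-0.7, -0.0, 1.2]
opening: 0.0312
grip_force: 0.0
t: 20.4
eef_pos: [0.5905, -0.0274, 0.0671]
eef_rot: [2.819, 0.532, 2.566]
contact_force: [7.7, 12.4, -0.5]
opening: 0.0118
grip_force: 20.0
```

The wing is gripped at 11.8 mm, with a 14 N sideways load. I'll shift 2.5 mm along tool +y to relieve it and firm up the grip.

```bash
python3 -m handwheel '[1,0,0.025,0,0,0,0,1,0,0,0,0,0,0,1,0,0,0,0,0,0]' 50
python3 -m handwheel '[1,0,0,0,0,0,0.05,1,0,0,0,0,0,0.06,1,0,0,0,0,0,0.06,1,0,0,0,0,0,0]'
python3 -c "
from h import *
s=robot.get_state();print(s['joint_pos'],s['wrist_torque'],s['contact_force'],s['opening'])"
```

```text
t: 20.7
eef_pos: [0.5907, -0.0272, 0.0671]
eef_rot: [2.823, 0.532, 2.567]
contact_force: [-3.1, 1.7, 3.4]
opening: 0.0117
grip_force: 50.1
t: 21.1
eef_pos: [0.5907, -0.0272, 0.0671]
eef_rot: [2.692, 0.431, 2.286]
contact_force: [-3.8, 3.4, 4.6]
opening: 0.0115
grip_force: 50.1
[-0.2873 -0.1752  2.3087  0.3904  0.4451 -1.4083] [0.3338 0.4252 0.0252] [-3.8363  3.4047  4.6006] 0.011469182432141086
```

```bash
python3 -m handwheel '[1,0,0,0,0,0,0.08,1,0,0,0,0,0,0.08,1,0,0,0,0,0,0.08,1,0,0,0,0,0,0.08,1,0,0,0,0,0,0.08,1,0,0,0,0,0,0.08,1,0,0,0,0,0,0.08,1,0,0,0,0,0,0]'
python3 -c "
from h import *
s=robot.get_state();print(s['joint_pos'],s['wrist_torque'],s['contact_force'],s['opening']);M=R.from_euler('xyz',s['eef_rot']);print(M.inv().apply(s['contact_force']),M.inv().apply(s['wrist_torque']))"
```

```text
t: 21.9
eef_pos: [0.5908, -0.0273, 0.0672]
eef_rot: [2.53, -0.037, 1.52]
contact_force: [-4.2, 3.3, 5.6]
opening: 0.0115
grip_force: 49.9
[-0.2872 -0.1752  2.3087  0.3905  0.4448 -0.5305] [0.2616 0.3008 0.1039] [-4.2014  3.3483  5.5594] 0.011509430198790888
[ 3.3331 -0.4487 -6.9613] [0.3172 0.2544 0.0657]
```

```bash
python3 -m handwheel '[1,0,0,0,0,0,0.08,1,0,0,0,0,0,0.08,1,0,0,0,0,0,0.08,1,0,0,0,0,0,0.08,1,0,0,0,0,0,0.08,1,0,0,0,0,0,0.08,1,0,0,0,0,0,0.08,1,0,0,0,0,0,0.08]'
python3 -m handwheel '[1,0,0,0,0,0,0.08,1,0,0,0,0,0,0.08,1,0,0,0,0,0,0.08,1,0,0,0,0,0,0.08,1,0,0,0,0,0,0.08,1,0,0,0,0,0,0.08,1,0,0,0,0,0,0.08,1,0,0,0,0,0,0.08]'
python3 -m handwheel '[1,0,0,0,0,0,0.08,1,0,0,0,0,0,0.08,1,0,0,0,0,0,0.08,1,0,0,0,0,0,0.08,1,0,0,0,0,0,0.08,1,0,0,0,0,0,0.08,1,0,0,0,0,0,0.06,1,0,0,0,0,0,0]'
python3 -c "
from h import *
s=robot.get_state();print(s['joint_pos'],s['wrist_torque'],s['contact_force'],s['opening']);M=R.from_euler('xyz',s['eef_rot']);print(M.inv().apply(s['contact_force']),M.inv().apply(s['wrist_torque']))"
```

```text
t: 22.7
eef_pos: [0.5907, -0.0274, 0.0671]
eef_rot: [2.815, -0.528, 0.592]
contact_force: [-2.9, 3.1, 3.3]
opening: 0.0117
grip_force: 50.3
t: 23.5
eef_pos: [0.5907, -0.0273, 0.067]
eef_rot: [-2.815, -0.528, -0.591]
contact_force: [-1.6, 3.8, 3.0]
opening: 0.0116
grip_force: 50.2
t: 24.3
eef_pos: [0.5907, -0.0272, 0.067]
eef_rot: [-2.541, -0.127, -1.387]
contact_force: [-0.7, 4.6, 1.7]
opening: 0.0117
grip_force: 50.0
[-0.2871 -0.1748  2.3087  0.3906  0.4446  2.3257] [0.4188 0.2576 0.1831] [-0.7107  4.5765  1.7272] 0.011671125715336121
[-4.3741 -1.4136 -1.8172] [-0.1521 -0.4938  0.0912]
```

```bash
python3 -m handwheel '[1,0,0,0,0,0,0.08,1,0,0,0,0,0,0.08,1,0,0,0,0,0,0,1,0,0,0,0,0,0]'
python3 -m handwheel '[-1,0,0,0,0,0,0,-1,0,0,0,0,0,0,-1,0,0,0,0,0,0,-1,0,0,0,0,0,0,-1,0,0,0,0,0,0,-1,0,0,0,0,0,0,-1,0,0,-0.15,0,0,0,-1,0,0,-0.25,0,0,0]'
python3 -m handwheel '[-1,0,0,0,0,0,-0.09,-1,0,0,0,0,0,-0.09,-1,0,0,0,0,0,-0.09,-1,0,0,0,0,0,-0.09,-1,0,0,0,0,0,-0.09,-1,0,0,0,0,0,-0.09,-1,0,0,0,0,0,-0.09,-1,0,0,0,0,0,-0.09]'
python3 -m handwheel '[-1,0,0,0,0,0,-0.09,-1,0,0,0,0,0,-0.09,-1,0,0,0,0,0,-0.09,-1,0,0,0,0,0,-0.09,-1,0,0,0,0,0,-0.09,-1,0,0,0,0,0,-0.09,-1,0,0,0,0,0,-0.09,-1,0,0,0,0,0,-0.09]'
python3 -m handwheel '[-1,0,0,0,0,0,-0.09,-1,0,0,0,0,0,-0.09,-1,0,0,0,0,0,-0.09,-1,0,0,0,0,0,-0.09,-1,0,0,0,0,0,-0.09,-1,0,0,0,0,0,-0.09,-1,0,0,0,0,0,-0.02,-1,0,0,0,0,0,0]'
python3 -c "
from h import *
s=robot.get_state();print(s['joint_pos'],s['eef_pos'])"
```

```text
t: 24.7
eef_pos: [0.5907, -0.0272, 0.067]
eef_rot: [-2.529, 0.016, -1.591]
contact_force: [-0.4, 5.2, 0.7]
opening: 0.0114
grip_force: 50.0
t: 25.5
eef_pos: [0.5665, -0.0272, 0.0983]
eef_rot: [-2.533, 0.02, -1.596]
contact_force: [0.3, -0.7, 0.3]
opening: 0.0678
grip_force: 0.0
t: 26.3
eef_pos: [0.5678, -0.0275, 0.0998]
eef_rot: [-2.835, -0.539, -0.551]
contact_force: [0.4, 0.6, 0.5]
opening: 0.0871
grip_force: 0.0
t: 27.1
eef_pos: [0.5678, -0.0275, 0.0998]
eef_rot: [2.733, -0.47, 0.765]
contact_force: [-0.1, 0.5, 0.4]
opening: 0.0871
grip_force: 0.0
t: 27.9
eef_pos: [0.5677, -0.0275, 0.0998]
eef_rot: [2.529, -0.019, 1.545]
contact_force: [-0.3, -0.6, -0.5]
opening: 0.087
grip_force: 0.0
[-0.3066 -0.3151  2.3455  0.3413  0.547  -0.5164] [ 0.5677 -0.0275  0.0998]
```

```bash
python3 -m handwheel '[-1,0,0,0.2,0,0,0,-1,0,0,0.15,0,0,0,-1,0,0,0.05,0,0,0,-1,0,0,0,0,0,0]' 20
python3 -m handwheel '[1,0,0,0,0,0,0,1,0,0,0,0,0,0,1,0,0,0,0,0,0,1,0,0,0,0,0,0,1,0,0,0,0,0,0,1,0,0,0,0,0,0,1,0,0,0,0,0,0,1,0,0,0,0,0,0]'
python3 -m handwheel '[1,0,0,0,0,0,0,1,0,0,0,0,0,0,1,0,0,0,0,0,0,1,0,0,0,0,0,0,1,0,0,0,0,0,0,1,0,0,0,0,0,0]' 50
python3 -c "
from h import *
s=robot.get_state();M=R.from_euler('xyz',s['eef_rot']);print(s['joint_pos'],s['eef_pos'],M.inv().apply(s['contact_force']),M.inv().apply(s['wrist_torque']))"
```

```text
t: 28.3
eef_pos: [0.5902, -0.0272, 0.0661]
eef_rot: [2.531, -0.02, 1.545]
contact_force: [-0.1, -0.2, -0.2]
opening: 0.0872
grip_force: 0.0
t: 29.1
eef_pos: [0.5907, -0.0274, 0.067]
eef_rot: [2.529, -0.019, 1.545]
contact_force: [0.8, -0.1, 0.1]
opening: 0.0309
grip_force: 0.0
t: 29.7
eef_pos: [0.5908, -0.0274, 0.0671]
eef_rot: [2.529, -0.019, 1.545]
contact_force: [0.2, -0.9, -0.6]
opening: 0.0114
grip_force: 50.0
[-0.2873 -0.1749  2.3087  0.3902  0.4445 -0.5609] [ 0.5908 -0.0274  0.0671] [-0.8861 -0.1294  0.606 ] [ 0.2237 -0.0451 -0.1125]
```

```bash
python3 -m handwheel '[1,0,0,0,0,0,0.08,1,0,0,0,0,0,0.08,1,0,0,0,0,0,0.08,1,0,0,0,0,0,0.08,1,0,0,0,0,0,0.08,1,0,0,0,0,0,0.08,1,0,0,0,0,0,0.08,1,0,0,0,0,0,0.08]'
cat > q.py <<'E'
from h import *
s=robot.get_state();M=R.from_euler('xyz',s['eef_rot']);print(s['t'],'j6',s['joint_pos'][5],'tau6',s['tau'][5],M.inv().apply(s['contact_force']),M.inv().apply(s['wrist_torque']),s['opening'])
E
python3 q.py
python3 -m handwheel '[1,0,0,0,0,0,0.05,1,0,0,0,0,0,0.03,1,0,0,0,0,0,0,1,0,0,0,0,0,0]'; python3 q.py
python3 -m handwheel '[1,0,0,0,0,0,0.04,1,0,0,0,0,0,0.02,1,0,0,0,0,0,0,1,0,0,0,0,0,0]'; python3 q.py
```

```text
t: 30.5
eef_pos: [0.5906, -0.0274, 0.0669]
eef_rot: [2.801, -0.52, 0.62]
contact_force: [-1.6, 0.5, -1.2]
opening: 0.0117
grip_force: 50.3
30.5 j6 0.4494228414457549 tau6 -1.394921913743019 [-1.4894 -1.4646  0.0129] [-0.1216 -0.1826 -0.2441] 0.01167075587116817
t: 30.9
eef_pos: [0.5906, -0.0274, 0.067]
eef_rot: [2.87, -0.556, 0.487]
contact_force: [-1.6, 0.8, 0.2]
opening: 0.0117
grip_force: 50.3
30.9 j6 0.5689072050354582 tau6 0.1453944481909275 [-0.7985 -1.2152 -1.06  ] [-0.1924 -0.2121 -0.0805] 0.011728470990255724
t: 31.3
eef_pos: [0.5906, -0.0274, 0.0669]
eef_rot: [2.928, -0.578, 0.379]
contact_force: [0.1, 0.7, -0.6]
opening: 0.0114
grip_force: 50.2
31.3 j6 0.6629586975372374 tau6 0.18315949011594057 [-0.0557 -0.7238  0.5864] [-0.117  -0.2418 -0.1124] 0.011366289821049867
```

```bash
python3 -m handwheel '[1,0,0,0,0,0,0.03,1,0,0,0,0,0,0.03]'; python3 q.py
python3 -m handwheel '[1,0,0,0,0,0,0.03,1,0,0,0,0,0,0.03]'; python3 q.py
```

```text
t: 31.5
eef_pos: [0.5906, -0.0274, 0.0668]
eef_rot: [2.991, -0.596, 0.265]
contact_force: [0.1, 1.9, -0.9]
opening: 0.0113
grip_force: 50.3
31.5 j6 0.7591434995846194 tau6 -0.39662517607212067 [-0.0289 -1.9302  0.8105] [-0.1101 -0.2495 -0.242 ] 0.011253487462266678
t: 31.7
eef_pos: [0.5905, -0.0273, 0.0668]
eef_rot: [3.055, -0.607, 0.153]
contact_force: [-0.6, 0.2, -0.1]
opening: 0.0118
grip_force: 50.5
31.7 j6 0.8530510672088826 tau6 -0.047065308317542076 [-0.5358 -0.2477 -0.2583] [ 0.0008 -0.3185 -0.5631] 0.01180136627392159
```

```bash
python3 -m handwheel '[1,0,0,0,0,0,0,1,0,0,0,0,0,0]'; python3 q.py
python3 -m handwheel '[1,0,0,0,0,0,0.03,1,0,0,0,0,0,0]'; python3 q.py
```

```text
t: 31.9
eef_pos: [0.5905, -0.0273, 0.0669]
eef_rot: [3.054, -0.607, 0.155]
contact_force: [-1.9, 1.9, -0.0]
opening: 0.0116
grip_force: 50.4
31.9 j6 0.8508418620811304 tau6 0.5260284058749676 [-1.3071 -2.0948 -1.0696] [ 0.0495 -0.38   -0.4478] 0.011626902080756368
t: 32.1
eef_pos: [0.5905, -0.0272, 0.0668]
eef_rot: [3.087, -0.61, 0.097]
contact_force: [-2.0, 2.1, -0.1]
opening: 0.0113
grip_force: 50.7
32.1 j6 0.8988241482046518 tau6 1.1299002170562744 [-1.5422 -2.2653 -1.0879] [ 0.1808 -0.3548 -0.6337] 0.011317576323741335
```

At rest the torque now holds at 0.63 N m and keeps rising with each step; before, it fell back to about 0.1. That is the hard stop. One small push more, then I'll release, back off and check the key angle.

```bash
python3 -m handwheel '[1,0,0,0,0,0,0.04,1,0,0,0,0,0,0,1,0,0,0,0,0,0]'; python3 q.py
python3 -m handwheel '[-1,0,0,0,0,0,0,-1,0,0,0,0,0,0,-1,0,0,0,0,0,0,-1,0,0,0,0,0,0,-1,0,0,0,0,0,0,-1,0,0,0,0,0,0,-1,0,0,-0.15,0,0,0,-1,0,0,-0.3,0,0,0]'
python3 -m handwheel '[-1,0,0,-0.4,0,0,0,-1,0,0,-0.4,0,0,0,-1,0,0,0,0,0,0,-1,0,0,0,0,0,0]'
python3 - <<'E'
from key import *
w=camera("wrist"); save(w,"w8.png"); key(w,np.array([.564,-.0275,.103]),dbg="pics/k3.png")
im=cv2.imread("pics/k3.png")[::8,:360:4].max(2).astype(int)
for r in im: print("".join(" .:+#@"[5-min(5,x//25)] for x in r))
s=camera("side"); print([(q["point"],onz(ray(s,q["point"]),.008),q["score"]) for q in pinpoint("jar",s)[:1]],[(q["bbox"]) for q in spot_in("jar",s)[:1]],robot.get_state()["eef_pos"])
E
```

```text
t: 32.4
eef_pos: [0.5905, -0.0272, 0.0668]
eef_rot: [3.13, -0.612, 0.022]
contact_force: [-2.2, 1.8, -0.1]
opening: 0.0117
grip_force: 51.3
32.4 j6 0.9600372074005199 tau6 0.9002596512436867 [-1.7774 -1.8    -1.1931] [ 0.2606 -0.5096 -0.8243] 0.011745493268994742
t: 33.2
eef_pos: [0.5634, -0.0271, 0.102]
eef_rot: [3.133, -0.608, 0.017]
contact_force: [0.9, 0.3, 0.3]
opening: 0.068
grip_force: 0.0
t: 33.6
eef_pos: [0.5197, -0.0281, 0.1716]
eef_rot: [3.129, -0.617, 0.019]
contact_force: [0.7, 0.6, -0.9]
opening: 0.0862
grip_force: 0.0
            .................::+:...............::::...............::++::............     
            ..................:::.................................:+++::.:................
           .......................................................:::::................:++
          ..............................................................................:+
          ............................::::++++::.........................................:
          ...:::....................::++#+####+::.........................................
          ...:+
[... 2948 characters left out ...]
.............:::+++++++++++++++++++++++
+++++++++++++++++++++++++++++++++++:::::::::::::.....:::::::::++++++++++++++++++++++++++++
++++++++++++++++++++++++++++++++++++++++++++++++++++++++++++++++++++++++++++++++++++++++++
++++++++++++++++++++++++++++++++++++++++++++++++++++++++++++++++++++++++++++++++++++++++++
++++++++++++++++++++++++++++++++++++++++++++++++++++++++++++++++++++++++++++++++++++++++++
++++++++++++++++++++++++++++++++++++++++++++++++++++++++++++++++++++++++++++++++++++++++++
++++++++++++++++++++++++++++++++++++++++++++++++++++++++++++++++++++++++++++++++++++++++++
[([307.4, 329.4], array([0.4766, 0.277 , 0.008 ]), 0.95)] [[293.1, 272.5, 328.9, 342.2]] [ 0.5181 -0.0271  0.1669]
```

The key's white line now sits at about 348°, so it turned about 5.6 rad. The torque at the stop was 0.82 N m, against a spring of at most 0.22. The jar is centred on the coaster and the gripper is clear, so I'm handing in.

```bash
python3 -m handwheel '[-1,0,0,-0.3,0,0,0,-1,0,0,0,0,0,0,-1,0,0,0,0,0,0]'; python3 -c "
from rig import robot; print(robot.close_job())"
```

```text
t: 34.1
eef_pos: [0.5018, -0.0276, 0.193]
eef_rot: [3.132, -0.612, 0.018]
contact_force: [0.6, -0.9, -0.6]
opening: 0.0871
grip_force: 0.0
the job is handed in; nothing more can be done
None
```

I stood the jar upright on the round cork coaster, wound the timer's key clockwise to its stop, let go and handed the job in at about 34 s; the comb and trimmer were not touched.

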